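Sort the stray ring and nozzle into their bins

TASK

Two stray parts stand among the odds and ends on the welding table: a flat turned spacer ring and a brass gas nozzle. Sort them into the two grey parts bins, each in with its own kind: the ring into the bin that already holds spacer rings, the nozzle into the bin that already holds gas nozzles.

Things in the scene. Friction and masses are not known exactly. Their poses are not given: they have to be found in the camera images.
- spacer_ring: the stray spacer ring: bright turned steel, low and flat, 42 mm across and 16 mm high, lying flat on the table with its bore upward (grip it across the outside). 0.12 kg. Origin: centre of the underside, z up. Other round parts near it are a taller brown bush (53 x 48 mm) and a dark flanged nut (46 x 22 mm): these are not wanted.
- stray_nozzle: the stray gas nozzle: plain brass tube, 25 mm across and 56 mm high, standing upright on the table. 0.07 kg. Origin: centre of the underside, z up. It may lie or stand in the bin.
- ring_bin: open grey steel parts bin, outside 150 (its x) x 110 (its y) x 50 mm high, walls and floor 4 mm, fixed; card holder on its -x face. Two rings like the stray one lie fixed in its +x half, 43 mm from the origin. Origin: centre of the underside, z up. Its -x part is empty (90 x 102 mm), the middle of it 30 mm from the origin along the bin's -x.
- nozzle_bin: open grey steel parts bin, outside 150 (its x) x 110 (its y) x 50 mm high, walls and floor 4 mm, fixed; card holder on its -x face. Three nozzles like the stray one stand fixed in a row in its +x half, tops 60 mm above the underside. Origin: centre of the underside, z up. Its -x part is empty (90 x 102 mm), the middle of it 30 mm from the origin along the bin's -x.

How it is judged:
At the end, for the whole second after the job is handed in: The stray spacer ring is at rest inside the bin that holds spacer rings and the stray nozzle is at rest inside the bin that holds nozzles: each one's origin lies between the walls of its bin and less than 42 mm above the bin's underside (x of spacer_ring in the frame of ring_bin between -0.072 and 0.072 m and y of spacer_ring in the frame of ring_bin between -0.052 and 0.052 m and z of spacer_ring in the frame of ring_bin between -0.005 and 0.042 m and linear speed of each of spacer_ring, stray_nozzle below 0.03 m/s and x of stray_nozzle in the frame of nozzle_bin between -0.072 and 0.072 m and y of stray_nozzle in the frame of nozzle_bin between -0.052 and 0.052 m and z of stray_nozzle in the frame of nozzle_bin between -0.005 and 0.042 m); the robot touches nothing.
It also fails if it takes over 48 s, if anything falls off the work surface, if the arm or the gripper's body presses on something with over 40 N, if the wrist force passes 120 N, or if a joint passes its speed limit or range.

ROBOT

A 6-joint arm with a two-finger parallel gripper is mounted at the origin on a cart in front of the work surface, level with it; the furniture and walls round the work are solid. World frame = base frame: x ahead of the robot, y to its left, z up, the work surface at z = 0. Lengths are in m, angles in rad, forces in N, time in s.
With the tool pointing down it reaches from about 0.3 to 0.95 m from the base axis. Payload 3.1 kg.
Tool frame: the origin (TCP) lies at the very end of the fingers, on their centre line; the grasp point (between the pads) lies 19 mm behind it; y points along the fingers, x is the direction in which the jaws open and shut, and the axes are right-handed (so a half turn about y gives the same grasp; the last joint's range is limited). The gripper opens to 85 mm and grips with 20 to 120 N. Pads are 22 mm wide; open, the fingers measure 114 mm over their backs; the gripper's body (76 mm by 85 mm) begins 54 mm behind the grasp point. The pads swing forward as they close: fully open they stand 13 mm farther back than shut.
Start: joints at [-1.273, 0.308, 1.634, -0, 1.2, -0.07], TCP at [0.225, -0.583, 0.231] pointing down, gripper open.
Joint ranges: [-3.06, 3.06], [-0.79, 1.96], [0.05, 2.63], [-1.19, 4.34], [0.05, 2.64], [-2.94, 2.94]. Speed limits (rad/s): [2.79, 2.79, 3.14, 3.14, 3.14, 3.14].

INTERFACE

Orientations are given as a unit quaternion [x, y, z, w].
In Python, from plant import manip, vision, spotter gives the robot as it stands.
- The arm moves only by the tool servo_tool, never from a script. Its argument "targets" is one flat list of numbers, 7 for each row, row after row: the shift along the tool's x, y, z in mm, then the turn, a rotation vector about the tool's x, y, z in rad, then the opening, from 0 (shut) to 1 (fully open). In form: [tx, ty, tz, wx, wy, wz, gripper, tx, ty, tz, wx, wy, wz, gripper, ...]. A call has 1 to 12 rows; each row is the pose to reach, as a shift and turn from the pose measured when the call began, along the tool's axes at that moment; what a row does not reach only later rows make up. A row lasts 1/8 s, in which the tool goes at most 62.5 mm and 10.7 degrees, less where a joint would pass 70% of its speed; a pose out of reach is approached as far as the arm can. A call with a gripper value outside its range is refused whole. The fingers move at their own pace and stop on an object; "squeeze" is the grip in N (left out, the last holds). Time passes only in rows, so rows that repeat a pose let the fingers close. It gives the time, the measured TCP pose, the force and the opening at its end, in the units of the state.
- manip.observe(): the state, without advancing time (a new reading comes with each control period).
- vision.capture(name): name is "scene" or "top" or "wrist"; returns a dict with "color" (384x512x3 uint8, red, green, blue), "mtx" (3x3 intrinsics, pixels), "k1" (the pictures are not rectified: a ray, as slopes to the right and down, at radius r is drawn at 1 + k1 r^2 times it, then the intrinsics apply), "extrinsics" (4x4, takes a point from world to camera coordinates). Camera axes: x right, y up, looking along -z (the intrinsics and any distortion apply to the point x, -y, -z); pixel columns grow to the right and rows downward; lengths in m; the calibration is good to about 2 mm. A picture is of the moment at which its call begins. There is no depth.
- manip.finish_job(): hands the job in, once; it reports no verdict.
Trained networks look in the newest picture that a camera, given by its name, has taken for a name from the list of things; names that differ only in an ending like _2 or _b are one class to them, and where a whole thing is asked for, a point or a joint stands for the part that bears it (a point fixed in the world has none). Each returns a list of dicts, best first, with "p" (0 to 1); they miss things now and then, are a little off and sometimes report something else, mostly with a low value. They report only what shows in the picture. A call takes as long as a camera call.
- spotter.recognise(camera, thing): "bbox" ([centre column, centre row, width, height] in pixels, round what is visible of it).
The state is a dict: "t": time; "joint_positions": joint angles; "joint_vel": joint speeds; "joint_torque": joint torques, N m; "ee_pos": TCP position; "ee_rot": TCP orientation; "contact_force": force on the tool from outside, world axes, zero at the start; "torque": the same for the moment, N m; "grip_width": opening from 0.0 (shut) to 1.0 (fully open).
Only numpy, scipy, OpenCV 4.12 (cv2) and the standard library are available. Lean on these libraries where they do the work, as an engineer would, in place of code of your own. Each camera call takes 0.05 s, during which the arm holds its last target. There are 200 camera calls.

## Working session

There is one attempt and no reset: what is moved stays moved. The work goes in short steps, Python scripts to look and compute and a tool call to move; the robot and the scene stay as the last step left them, time stands still between calls to the robot, and variables do not carry over. Pictures are saved under pics/ and viewed, about 8 in all and at most 12, crops included, and the job is handed in when it is done.

Besides the shell and the picture viewer there is one more tool, called by a JSON object that holds its "op" and its "data", one argument or row to a line. servo_tool: Moves the arm, as the interface text tells. Its arguments: {"type":"object","properties":{"targets":{"type":"array"},"squeeze":{"type":"number"}},"required":["targets"]}

```bash
mkdir -p pics; cat > h.py <<'E'
import numpy as np, cv2
from plant import manip, vision, spotter
def save(c,n):
    cv2.imwrite(f"pics/{n}.png", c["color"][:,:,::-1])
def ray(c,u,v):
    M=np.array(c["mtx"]); K=c["k1"]; E=np.array(c["extrinsics"])
    a=np.array([(u-M[0,2])/M[0,0],(v-M[1,2])/M[1,1]]); s=a.copy()
    for _ in range(30): s=a/(1+K*(s@s))
    R=E[:3,:3]; o=-R.T@E[:3,3]; d=R.T@np.array([s[0],-s[1],-1]); return o,d/np.linalg.norm(d)
def atz(c,u,v,z):
    o,d=ray(c,u,v); return o+d*(z-o[2])/d[2]
def proj(c,P):
    M=np.array(c["mtx"]); E=np.array(c["extrinsics"]); q=E[:3,:3]@np.array(P)+E[:3,3]
    s=np.array([q[0],-q[1]])/-q[2]; s=s*(1+c["k1"]*(s@s)); return M[0,0]*s[0]+M[0,2],M[1,1]*s[1]+M[1,2]
def tri(rs):
    A=0;b=0
    for o,d in rs:
        P=np.eye(3)-np.outer(d,d); A=A+P; b=b+P@o
    x=np.linalg.solve(A,b); return x,[float(np.linalg.norm((np.eye(3)-np.outer(d,d))@(x-o))) for o,d in rs]
E
python3 - <<'E'
from h import *
import pickle
s=manip.observe(); print(s["t"],s["ee_pos"],s["ee_rot"],s["grip_width"])
C={}
for n in ("scene","top","wrist"):
    c=vision.capture(n); C[n]=c; save(c,n+"0")
    E=np.array(c["extrinsics"]); print(n,"pos",np.round(-E[:3,:3].T@E[:3,3],3),"look",np.round(-E[2,:3],2))
    for t in ("spacer_ring","stray_nozzle","ring_bin","nozzle_bin"):
        for d in spotter.recognise(n,t)[:4]:
            print(n,t,round(d["p"],2),np.round(d["bbox"],1), np.round(atz(c,*d["bbox"][:2],0.02),3))
pickle.dump(C,open("C0.pkl","wb"))
cv2.imwrite("pics/both.png",np.hstack([cv2.resize(C[n]["color"][:,:,::-1],(400,300)) for n in("scene","wrist")]))
E
```

```text
0.0 [ 0.2244509  -0.58240729  0.23001212] [-0.58248045  0.40079121 -0.39948044  0.58352234] 0.9975264567314905
scene pos [-0.152  0.528  0.48 ] look [ 0.69 -0.56 -0.46]
scene spacer_ring 0.56 [237.4 237.3  26.1  16.3] [0.432 0.099 0.02 ]
scene ring_bin 0.89 [160.8 251.2  99.9  79.3] [0.482 0.239 0.02 ]
scene nozzle_bin 0.58 [340.  176.8  72.8  46.9] [ 0.497 -0.277  0.02 ]
top pos [ 0.424 -0.034  0.999] look [ 0.13  0.01 -0.99]
top spacer_ring 0.8 [207.4 236.6  17.8  15. ] [0.455 0.076 0.02 ]
top ring_bin 0.74 [131.4 220.3  61.8  74.6] [0.495 0.241 0.02 ]
top nozzle_bin 0.69 [369.4 209.4  60.1  74.9] [ 0.502 -0.274  0.02 ]
wrist pos [ 0.294 -0.556  0.374] look [-0.27 -0.1  -0.96]
```

View pics/top0.png

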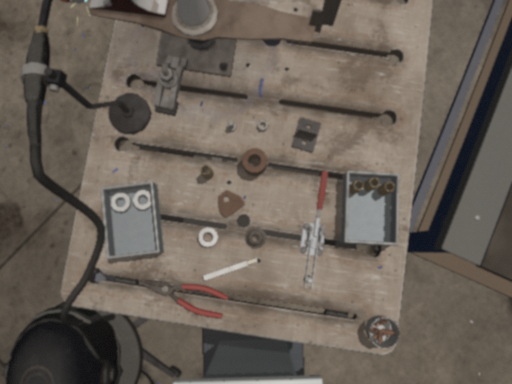

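View pics/scene0.png

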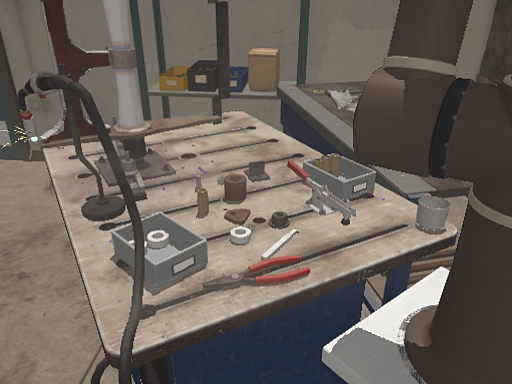

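Top view: ring at (208,237), nozzle at about (206,172), ring bin (131,220) with its rings on the far side, and nozzle bin (369,209) with its nozzles on the far side. In the scene view the ring is at (240,235) and the nozzle at (203,202). I'll enlarge both.

```bash
python3 - <<'E'
from h import *
a=cv2.imread("pics/top0.png")[145:255,180:280]; b=cv2.imread("pics/scene0.png")[150:260,170:270]
cv2.imwrite("pics/crop1.png",np.hstack([cv2.resize(x,None,fx=4,fy=4,interpolation=cv2.INTER_CUBIC) for x in(a,b)]))
a=cv2.imread("pics/top0.png"); cv2.imwrite("pics/crop2.png",np.hstack([cv2.resize(x,None,fx=5,fy=5,interpolation=cv2.INTER_CUBIC) for x in(a[165:270,95:170],a[165:270,335:410])]))
E
```

```text
(no output)
```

View pics/crop1.png

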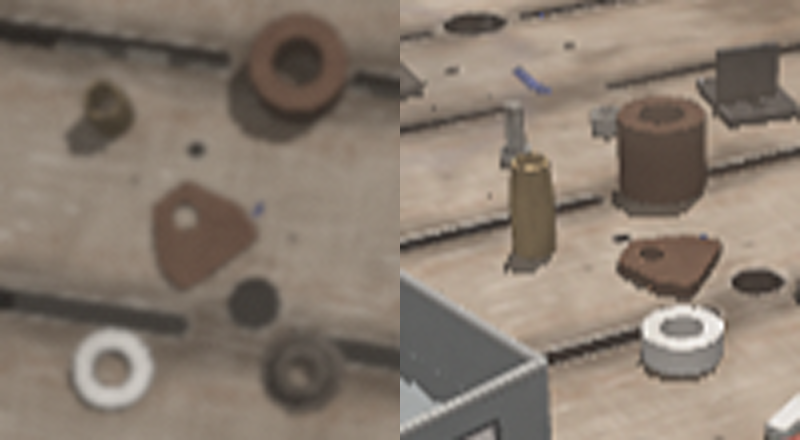

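View pics/crop2.png

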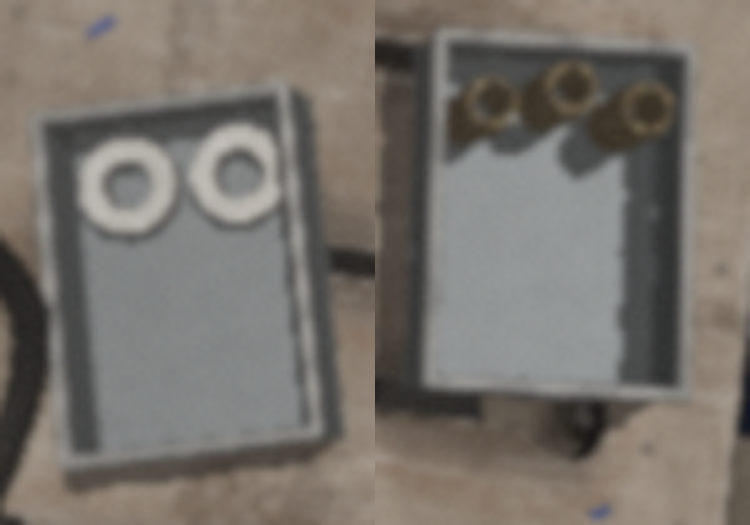

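Top crop: the nozzle's rim is at about (205,170) and the ring at (208,237). In the scene view the nozzle top is at (202.5,190), its base at (203.5,214), and the ring top at (240.5,231). All bin rim corners are visible, so I can triangulate.

```bash
python3 - <<'E'
from h import *
import pickle
C=pickle.load(open("C0.pkl","rb")); T,S=C["top"],C["scene"]
for n,t,s,z in(("noz top",(205.2,170),(202.7,190.3),.056),("ring top",(208.2,237),(240.5,231.2),.016)):
    x,e=tri([ray(T,*t),ray(S,*s)]); print(n,np.round(x,3),np.round(e,4),atz(T,*t,z).round(3),atz(S,*s,z).round(3))
print("noz base scene",atz(S,203.5,214.5,0).round(3))
for n,x0,p in(("ringbin",95,[(37,120),(288,88),(325,435),(65,465)]),("nozbin",260,[(437,35),(690,48),(688,393),(425,385)])):
    P=np.array([atz(T,x0+x/5,165+y/5,.05) for x,y in p]); c=P.mean(0)
    ax=(P[0]+P[1]-P[2]-P[3])/2; ay=(P[0]+P[3]-P[1]-P[2])/2
    print(n,c.round(3),"L",np.linalg.norm(ax).round(3),np.linalg.norm(ay).round(3),"yaw",np.degrees(np.arctan2(ax[1],ax[0])).round(1),"drop",(c-ax/np.linalg.norm(ax)*.03).round(3))
    print([np.round(proj(S,q),0) for q in P])
from scipy.spatial.transform import Rotation as R
print(R.from_quat(manip.observe()["ee_rot"]).as_matrix().round(3))
E
```

```text
noz top [0.593 0.074 0.053] [0.0011 0.0011] [0.593 0.075 0.056] [0.587 0.077 0.056]
ring top [0.454 0.075 0.014] [0.0005 0.0005] [0.454 0.075 0.016] [0.451 0.076 0.016]
noz base scene [0.58  0.082 0.   ]
ringbin [0.493 0.234 0.05 ] L 0.146 0.109 yaw 5.5 drop [0.463 0.231 0.05 ]
[array([112., 230.]), array([161., 211.]), array([207., 238.]), array([155., 263.])]
nozbin [ 0.503 -0.272  0.05 ] L 0.146 0.108 yaw -4.7 drop [ 0.473 -0.27   0.05 ]
[array([303., 161.]), array([334., 152.]), array([375., 170.]), array([343., 181.])]
[[ 0.36   0.     0.933]
 [-0.933 -0.     0.36 ]
 [ 0.    -1.     0.   ]]
```

Both views agree: nozzle about (0.592,0.075) with its top at 53 mm, ring (0.454,0.075) with its top at 14 mm. The bins measure 146 x 109 mm at the rim and reproject correctly into the scene view. Next I'll move above the parts with the jaws along world y.

{"op": "servo_tool", "data": {
  "targets": [-514,-20,494,0,0.36,0,1,-514,-20,494,0,0.36,0,1,-514,-20,494,0,0.36,0,1,-514,-20,494,0,0.36,0,1,-514,-20,494,0,0.36,0,1,-514,-20,494,0,0.36,0,1,-514,-20,494,0,0.36,0,1,-514,-20,494,0,0.36,0,1,-514,-20,494,0,0.36,0,1,-514,-20,494,0,0.36,0,1,-514,-20,494,0,0.36,0,1,-514,-20,494,0,0.36,0,1]
}}

```text
t: 2.25
ee_pos: [0.5019, 0.0772, 0.2518]
ee_rot: [-0.502, 0.497, -0.497, 0.503]
contact_force: [-0.3, -0.5, -0.0]
grip_width: 1.0
```

```bash
cat > look.py <<'E'
import sys
from h import *
from scipy.spatial.transform import Rotation as R
import pickle
n=sys.argv[1]
s=manip.observe(); c=vision.capture("wrist"); save(c,n); pickle.dump(c,open(n+".pkl","wb"))
print(s["t"],np.round(s["ee_pos"],4),np.round(s["joint_positions"],2),np.round(s["contact_force"],1),round(s["grip_width"],3))
print(R.from_quat(s["ee_rot"]).as_matrix().round(3).tolist())
for t in ("spacer_ring","stray_nozzle"):
    for d in spotter.recognise("wrist",t)[:3]:
        print(t,round(d["p"],2),np.round(d["bbox"],1), atz(c,*d["bbox"][:2],.016).round(3))
E
python3 look.py w1
```

```text
2.25 [0.5019 0.0772 0.2518] [0.07 0.06 1.89 0.   1.2  1.63] [-0.3 -0.5 -0. ] 1.0
[[0.011, 0.001, 1.0], [-1.0, 0.001, 0.011], [-0.001, -1.0, 0.001]]
spacer_ring 0.89 [255.1 192.9  35.2  38.9] [0.457 0.076 0.016]
stray_nozzle 0.61 [257.3  76.2  24.6  21.7] [0.595 0.075 0.016]
```

View pics/w1.png

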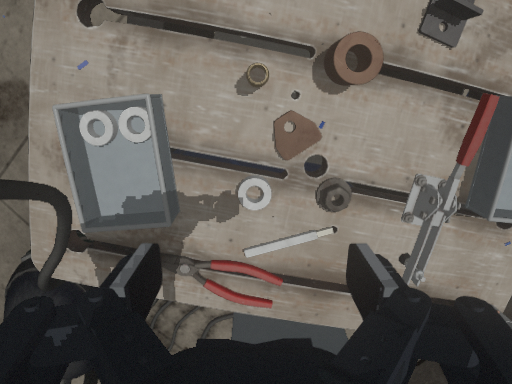

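Wrist view: ring at (254,194), nozzle rim at (258,74). The hose lies to the left of the ring bin, its rightmost point about (68,215).

```bash
python3 - <<'E'
from h import *
import pickle
C=pickle.load(open("C0.pkl","rb")); T,S=C["top"],C["scene"]; W=pickle.load(open("w1.pkl","rb"))
print("noz",tri([ray(T,205.2,170),ray(S,202.7,190.3),ray(W,258,73.5)]),atz(W,258,73.5,.056))
print("ring",tri([ray(T,208.2,237),ray(S,240.5,231.2),ray(W,254.4,193.5)]),atz(W,254.4,193.5,.016))
print("hose",tri([ray(T,102,235),ray(W,70,218)]))
cs=np.array([(55,104),(158,96),(176,222),(84,232)])
P=np.array([atz(W,*p,.05) for p in cs]);print(P.round(3),P.mean(0).round(3))
E
```

```text
noz (array([0.59448284, 0.07420308, 0.05212535]), [0.0009872452249348718, 0.001960338486414553, 0.001779242394194057]) [0.59584123 0.07505946 0.056     ]
ring (array([0.45442805, 0.07557056, 0.01350683]), [0.0004415246572242818, 0.0015710514931294491, 0.0018634527118590789]) [0.4564734  0.07701069 0.016     ]
hose (array([0.45799883, 0.27028724, 0.10276449]), [0.006313418879321279, 0.006313418879321311])
[[0.567 0.295 0.05 ]
 [0.573 0.18  0.05 ]
 [0.431 0.168 0.05 ]
 [0.416 0.282 0.05 ]] [0.497 0.231 0.05 ]
```

The hose may hang near the ring bin's left wall, so I'll locate it properly by scanning height consistency across the three views.

```bash
python3 - <<'E'
from h import *
import pickle
C=pickle.load(open("C0.pkl","rb")); T,S=C["top"],C["scene"]; W=pickle.load(open("w1.pkl","rb"))
g=lambda c:cv2.cvtColor(c["color"],cv2.COLOR_RGB2GRAY)
gt,gs,gw=g(T),g(S),g(W)
def at(im,p):
    u,v=int(round(p[0])),int(round(p[1])); return int(im[v,u]) if 0<=u<512 and 0<=v<384 else -1
for v in (190,200,210,220,230,240,250,260,275):
    row=gt[v,30:112]; 
    d=np.where(row<48)[0]+30
    if len(d)==0: continue
    gr=np.split(d,np.where(np.diff(d)>2)[0]+1); k=gr[-1] ; u=k.mean()
    ok=[]
    for z in np.arange(0,.5,.01):
        P=atz(T,u,v,z); a,b=at(gs,proj(S,P)),at(gw,proj(W,P))
        if 0<=a<50 and b<50: ok.append((round(float(z),2),a,b))
    zz=[o[0] for o in ok]
    print(v,k[0],k[-1],zz, atz(T,u,v,np.mean(zz)).round(3) if zz else None)
E
```

```text
190 50 64 [0.09, 0.25] [0.544 0.338 0.17 ]
200 64 78 [0.23] [0.517 0.287 0.23 ]
210 81 90 [0.16] [0.506 0.288 0.16 ]
220 92 99 [] None
230 98 103 [] None
240 98 102 [] None
250 97 99 [0.18] [0.431 0.256 0.18 ]
260 94 95 [] None
275 88 94 [0.36] [0.395 0.202 0.36 ]
```

```bash
python3 - <<'E'
import cv2,numpy as np
t=cv2.imread("pics/top0.png")[165:345,20:140]; s=cv2.imread("pics/scene0.png")[60:360,10:190]; w=cv2.imread("pics/w1.png")[150:330,0:120]
r=lambda x,f:cv2.resize(x,None,fx=f,fy=f,interpolation=cv2.INTER_CUBIC)
def grid(im,x0,y0,f):
    im=r(im,f)
    for k in range(0,im.shape[1],int(20*f)): cv2.putText(im,str(x0+int(k/f)),(k,8),0,.3,(0,255,255)); cv2.line(im,(k,0),(k,im.shape[0]),(0,255,255),1) if 0 else None
    for k in range(0,im.shape[0],int(20*f)): cv2.putText(im,str(y0+int(k/f)),(0,k+4),0,.3,(0,255,0)); cv2.line(im,(20,k),(26,k),(0,255,0),1)
    return im
a=np.hstack([grid(t,20,165,2),grid(w,0,150,2)]); b=grid(s,10,60,1.2)
a=np.vstack([a]); H=max(a.shape[0],b.shape[0]); p=lambda x:cv2.copyMakeBorder(x,0,H-x.shape[0],0,0,0)
cv2.imwrite("pics/hose.png",np.hstack([p(a),p(b)])); print(np.hstack([p(a),p(b)]).shape)
E
```

```text
(360, 696, 3)
```

View pics/hose.png

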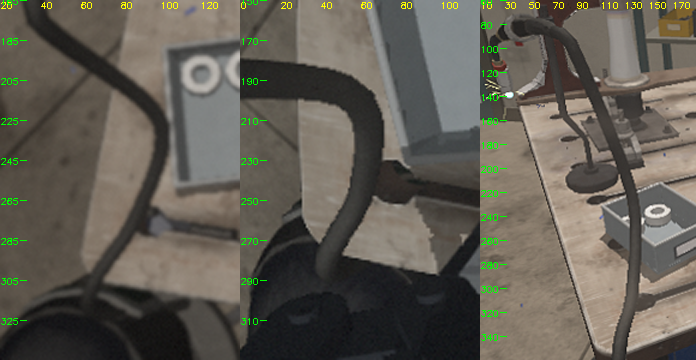

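```bash
python3 - <<'E'
from h import *
import pickle
C=pickle.load(open("C0.pkl","rb")); T,S=C["top"],C["scene"]; W=pickle.load(open("w1.pkl","rb"))
def dense(p):
    p=np.array(p,float); return np.vstack([p[i]+(p[i+1]-p[i])*t for i in range(len(p)-1) for t in np.linspace(0,1,20)[:,None]])
t=dense([(35,175),(57.5,200),(80,214),(95,225),(100,237.5),(97.5,252.5),(90,270),(77.5,290),(65,315)])
w=dense([(5,189),(30,191),(52,199),(62,210),(65,225),(59,245),(47,270),(42,285)])
s=dense([(77,83),(102,122),(122,168),(137,218),(140,252),(137,302),(127,352)])
for p in t[::8]:
    L=[]
    for z in np.arange(0,.7,.005):
        P=atz(T,*p,z); L.append((np.hypot(*(s-proj(S,P)).T).min(),np.hypot(*(w-proj(W,P)).T).min(),z))
    L=np.array(L); i=L[:,0].argmin(); j=L[:,1].argmin(); print(p.round(0),"scene z",L[i,2].round(3),L[i,0].round(1),atz(T,*p,L[i,2]).round(3),"| wrist z",L[j,2].round(3),L[j,1].round(1))
E
```

```text
[ 35. 175.] scene z 0.315 0.6 [0.548 0.309 0.315] | wrist z 0.32 0.6
[ 44. 186.] scene z 0.295 0.9 [0.534 0.303 0.295] | wrist z 0.335 2.5
[ 54. 196.] scene z 0.275 1.3 [0.519 0.296 0.275] | wrist z 0.345 4.4
[ 62. 203.] scene z 0.25 0.8 [0.51  0.293 0.25 ] | wrist z 0.35 21.1
[ 72. 209.] scene z 0.225 1.1 [0.503 0.287 0.225] | wrist z 0.36 28.0
[ 80. 214.] scene z 0.195 0.7 [0.496 0.284 0.195] | wrist z 0.135 8.6
[ 86. 219.] scene z 0.17 0.8 [0.489 0.282 0.17 ] | wrist z 0.13 1.0
[ 93. 223.] scene z 0.14 1.1 [0.483 0.281 0.14 ] | wrist z 0.11 0.2
[ 96. 228.] scene z 0.125 0.3 [0.475 0.28  0.125] | wrist z 0.1 0.8
[ 98. 233.] scene z 0.11 0.6 [0.465 0.281 0.11 ] | wrist z 0.085 0.3
[100. 238.] scene z 0.085 0.4 [0.457 0.286 0.085] | wrist z 0.08 0.2
[ 99. 244.] scene z 0.075 0.4 [0.445 0.292 0.075] | wrist z 0.065 0.5
[ 98. 250.] scene z 0.055 0.3 [0.432 0.301 0.055] | wrist z 0.06 0.2
[ 96. 256.] scene z 0.04 0.2 [0.42 0.31 0.04] | wrist z 0.055 0.4
[ 93. 264.] scene z 0.03 1.0 [0.404 0.321 0.03 ] | wrist z 0.115 0.2
[ 90. 270.] scene z 0.025 0.3 [0.391 0.328 0.025] | wrist z 0.13 0.8
[ 85. 278.] scene z 0.035 0.5 [0.374 0.336 0.035] | wrist z 0.105 0.8
[ 79. 287.] scene z 0.055 0.8 [0.358 0.339 0.055] | wrist z 0.08 0.9
[ 75. 295.] scene z 0.045 0.3 [0.34  0.352 0.045] | wrist z 0.055 1.8
[ 70. 306.] scene z 0.005 1.0 [0.315 0.38  0.005] | wrist z 0.02 3.5
```

The hose rises over the bin's +y wall at y ≈ 0.28, so I'll keep the gripper well to the right and release the ring at about (0.455, 0.213), just above the rim. Now going down on the ring.

{"op": "servo_tool", "data": {
  "targets": [1,190,-47,0,0,0,1,1,190,-47,0,0,0,1,1,190,-47,0,0,0,1,1,190,-47,0,0,0,1,1,190,-47,0,0,0,1,1,190,-47,0,0,0,1],
  "squeeze": 40
}}

```text
t: 3.15
ee_pos: [0.4577, 0.0732, 0.0642]
ee_rot: [-0.501, 0.496, -0.499, 0.504]
contact_force: [0.1, -0.0, 0.1]
grip_width: 1.0
```

```bash
python3 look.py w2
```

```text
3.15 [0.4577 0.0732 0.0642] [ 0.07  0.24  2.12 -0.    0.77  1.63] [ 0.1 -0.   0.1] 1.0
[[0.01, 0.007, 1.0], [-1.0, -0.0, 0.01], [0.0, -1.0, 0.007]]
spacer_ring 0.59 [250.5 213.8  71.3  68.9] [0.458 0.076 0.016]
stray_nozzle 0.55 [254.2   4.1  30.1   6.8] [0.58  0.075 0.016]
```

View pics/w2.png

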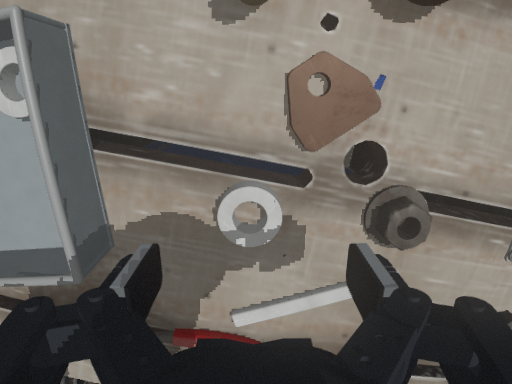

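Ring at (250,216), about (0.457,0.076), centred between the open fingers. Lowering, closing, then lifting.

{"op": "servo_tool", "data": {
  "targets": [-2,40,-1,0,0,0,1,-2,55,-1,0,0,0,1,-2,61,-1,0,0,0,1,-2,61,-1,0,0,0,1,-2,61,-1,0,0,0,0,-2,61,-1,0,0,0,0,-2,61,-1,0,0,0,0,-2,61,-1,0,0,0,0,-2,61,-1,0,0,0,0,-2,61,-1,0,0,0,0],
  "squeeze": 40
}}

```text
t: 4.55
ee_pos: [0.4564, 0.0755, 0.0034]
ee_rot: [-0.501, 0.496, -0.499, 0.504]
contact_force: [-1.0, 0.1, 5.0]
grip_width: 0.468
```

{"op": "servo_tool", "data": {
  "targets": [0,-40,0,0,0,0,0,0,-80,0,0,0,0,0,0,-120,0,0,0,0,0,0,-120,0,0,0,0,0,-50,-120,0,0,0,0,0,-95,-120,0,0,0,0,0,-125,-120,0,0,0,0,0,-137,-120,0,0,0,0,0,-137,-120,0,0,0,0,0,-137,-120,0,0,0,0,0]
}}

```text
t: 5.8
ee_pos: [0.4538, 0.2114, 0.1227]
ee_rot: [-0.502, 0.496, -0.499, 0.503]
contact_force: [-0.9, -1.4, 0.0]
grip_width: 0.47
```

```bash
python3 look.py w3; python3 - <<'E'
from h import *
c=vision.capture("top"); save(c,"t3"); d=vision.capture("scene"); save(d,"s3")
a=cv2.imread("pics/w3.png"); b=cv2.imread("pics/s3.png")[100:300,60:260]
cv2.imwrite("pics/v3.png",np.hstack([cv2.resize(a,(416,312)),cv2.resize(b,(312,312))]))
E
```

```text
5.8 [0.4538 0.2114 0.1227] [ 0.35  0.21  2.01 -0.    0.92  1.91] [-0.9 -1.4  0. ] 0.47
[[0.01, 0.005, 1.0], [-1.0, -0.001, 0.01], [0.001, -1.0, 0.005]]
spacer_ring 0.75 [254.2 255.   89.8  97. ] [0.393 0.211 0.016]
stray_nozzle 0.68 [450.1  15.6  76.6  23.1] [0.59  0.067 0.016]
```

View pics/v3.png

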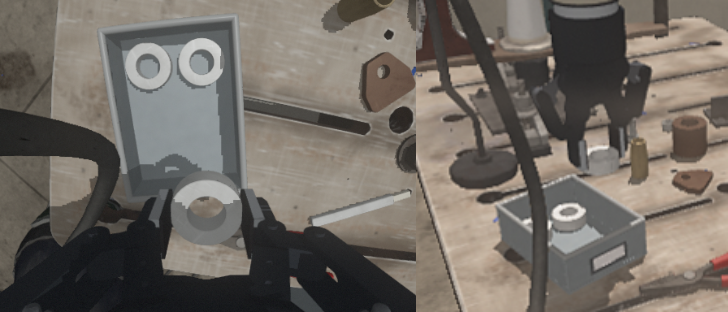

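The ring is held and over the bin. I'll shift slightly inward, lower to just above the rim, open partway, and rise.

{"op": "servo_tool", "data": {
  "targets": [-5,30,10,0,0,0,0,-5,55,10,0,0,0,0,-5,65,10,0,0,0,0,-5,65,10,0,0,0,0,-5,65,10,0,0,0,0.65,-5,65,10,0,0,0,0.65,-5,65,10,0,0,0,0.65,-5,65,10,0,0,0,0.65,-5,20,10,0,0,0,0.65,-5,-30,10,0,0,0,0.65,-5,-50,10,0,0,0,0.65,-5,-50,10,0,0,0,0.65]
}}

```text
t: 7.55
ee_pos: [0.4657, 0.2176, 0.1757]
ee_rot: [-0.499, 0.495, -0.5, 0.505]
contact_force: [0.3, -0.6, -0.6]
grip_width: 0.648
```

```bash
python3 look.py w4; python3 - <<'E'
import cv2,numpy as np
cv2.imwrite("pics/v4.png",cv2.imread("pics/w4.png"))
E
```

```text
7.55 [0.4657 0.2176 0.1757] [ 0.35  0.15  1.95 -0.    1.03  1.92] [ 0.3 -0.6 -0.6] 0.648
[[0.009, 0.011, 1.0], [-1.0, 0.002, 0.009], [-0.002, -1.0, 0.011]]
spacer_ring 0.83 [253.1 173.2  44.2  48.5] [0.466 0.219 0.016]
stray_nozzle 0.86 [419.7  36.   55.6  37.6] [0.596 0.07  0.016]
```

View pics/v4.png

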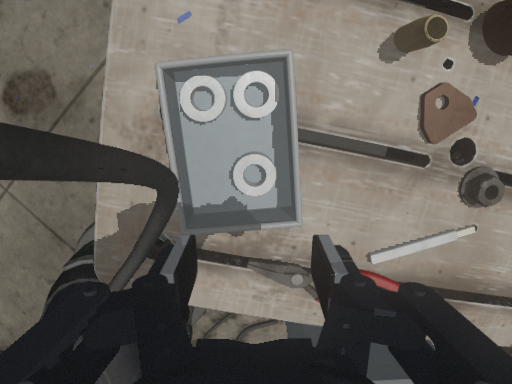

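The ring is flat in the ring bin, at (254,174) in the picture. Now moving above the nozzle.

{"op": "servo_tool", "data": {
  "targets": [144,0,127,0,0,0,0.65,144,0,127,0,0,0,0.65,144,30,127,0,0,0,0.65,144,70,127,0,0,0,0.65,144,70,127,0,0,0,0.65,144,70,127,0,0,0,0.65]
}}

```text
t: 8.45
ee_pos: [0.5906, 0.074, 0.102]
ee_rot: [-0.502, 0.497, -0.498, 0.503]
contact_force: [-0.5, 0.4, -0.2]
grip_width: 0.649
```

```bash
python3 look.py w5; python3 - <<'E'
from h import *
import pickle
W=pickle.load(open("w5.pkl","rb"))
for d in spotter.recognise("wrist","stray_nozzle")[:1]: print(atz(W,*d["bbox"][:2],.03))
print("proj top/base of nozzle at .594,.075:",proj(W,(.594,.075,.056)),proj(W,(.594,.075,0)))
E
```

```text
8.45 [0.5906 0.074  0.102 ] [ 0.05  0.4   1.8  -0.    0.94  1.61] [-0.5  0.4 -0.2] 0.649
[[0.01, 0.001, 1.0], [-1.0, -0.001, 0.01], [0.001, -1.0, 0.001]]
stray_nozzle 0.72 [253.6 197.1  38.2  53.5] [0.59  0.075 0.016]
[0.59419894 0.07517626 0.03      ]
proj top/base of nozzle at .594,.075: (np.float64(253.9159698097981), np.float64(210.2868345008982)) (np.float64(253.78400001805267), np.float64(185.59325094569593))
```

View pics/w5.png

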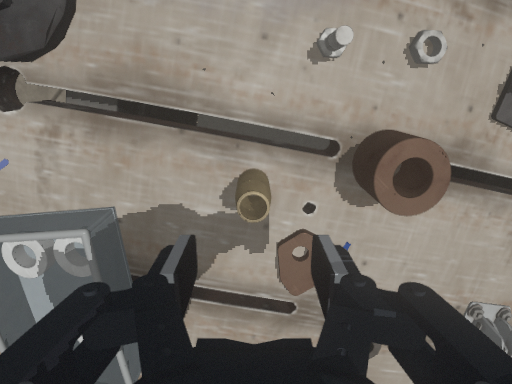

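The nozzle stands upright with its rim at (253,206), matching the estimate. Lowering, closing, lifting.

{"op": "servo_tool", "data": {
  "targets": [-1,40,4,0,0,0,0.65,-1,70,4,0,0,0,0.65,-1,82,4,0,0,0,0.65,-1,83,4,0,0,0,0.65,-1,83,4,0,0,0,0,-1,83,4,0,0,0,0,-1,83,4,0,0,0,0,-1,83,4,0,0,0,0,-1,83,4,0,0,0,0,-1,60,4,0,0,0,0,-1,10,4,0,0,0,0,-1,-30,4,0,0,0,0],
  "squeeze": 35
}}

```text
t: 10.15
ee_pos: [0.5962, 0.0756, 0.1358]
ee_rot: [-0.501, 0.495, -0.499, 0.504]
contact_force: [0.8, -0.7, -1.1]
grip_width: 0.283
```

Opening is 24 mm, so the nozzle is held. Carrying it to the nozzle bin.

{"op": "servo_tool", "data": {
  "targets": [40,-35,-15,0,0,0,0,95,-35,-35,0,0,0,0,150,-35,-55,0,0,0,0,205,-35,-75,0,0,0,0,260,-35,-95,0,0,0,0,310,-35,-113,0,0,0,0,335,-35,-123,0,0,0,0,344,-35,-126,0,0,0,0,344,-35,-126,0,0,0,0,344,-35,-126,0,0,0,0]
}}

```text
t: 11.4
ee_pos: [0.4738, -0.2684, 0.17]
ee_rot: [-0.501, 0.495, -0.499, 0.505]
contact_force: [0.0, -0.1, -1.4]
grip_width: 0.285
```

```bash
python3 look.py w6; python3 - <<'E'
from h import *
import pickle
W=pickle.load(open("w6.pkl","rb")); s=manip.observe()
c,y=np.array([.503,-.272]),np.radians(-4.7)
im=W["color"][:,:,::-1].copy()
for a,b in((75,55),(75,-55),(-75,-55),(-75,55)):
    p=c+np.array([a*np.cos(y)-b*np.sin(y),a*np.sin(y)+b*np.cos(y)])/1000
    q=proj(W,(*p,.05)); cv2.circle(im,(int(q[0]),int(q[1])),3,(0,0,255),-1)
cv2.imwrite("pics/v6.png",im)
E
```

```text
11.4 [ 0.4738 -0.2684  0.17  ] [-0.6   0.22  1.88  0.    1.04  0.96] [ 0.  -0.1 -1.4] 0.285
[[0.012, 0.007, 1.0], [-1.0, 0.0, 0.012], [-0.0, -1.0, 0.007]]
stray_nozzle 0.92 [251.9 263.9  55.9  96.1] [ 0.378 -0.267  0.016]
```

View pics/v6.png

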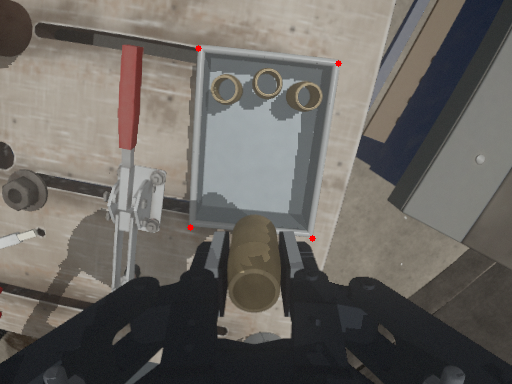

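The projected rim corners coincide with the real bin, and the nozzle hangs over its empty half. Lowering, releasing, rising.

{"op": "servo_tool", "data": {
  "targets": [1,50,0,0,0,0,0,1,100,0,0,0,0,0,1,130,0,0,0,0,0,1,143,0,0,0,0,0,1,144,0,0,0,0,0,1,144,0,0,0,0,0.5,1,144,0,0,0,0,0.5,1,144,0,0,0,0,0.5,1,144,0,0,0,0,0.5,1,110,0,0,0,0,0.5,1,60,0,0,0,0,0.5,1,0,0,0,0,0,0.5]
}}

```text
t: 13.05
ee_pos: [0.4729, -0.269, 0.1704]
ee_rot: [-0.502, 0.496, -0.498, 0.504]
contact_force: [1.0, -1.0, 0.8]
grip_width: 0.503
```

{"op": "servo_tool", "data": {
  "targets": [0,-40,0,0,0,0,0.5,0,-40,0,0,0,0,0.5,0,-40,0,0,0,0,0.5]
}}

```text
t: 13.42
ee_pos: [0.4721, -0.2686, 0.2097]
ee_rot: [-0.502, 0.497, -0.497, 0.504]
contact_force: [0.1, 0.6, -0.0]
grip_width: 0.499
```

```bash
python3 look.py w7; python3 - <<'E'
from h import *
T=vision.capture("top"); save(T,"t7")
for t in("spacer_ring","stray_nozzle"):
    for d in spotter.recognise("top",t)[:3]: print("top",t,round(d["p"],2),np.round(d["bbox"],1),atz(T,*d["bbox"][:2],.02).round(3))
a=cv2.imread("pics/w7.png"); b=cv2.imread("pics/t7.png")[150:280,90:410]
cv2.imwrite("pics/v7.png",np.vstack([cv2.resize(a,(448,336)),cv2.resize(b,(448,182))]))
E
```

```text
13.425 [ 0.4721 -0.2686  0.2097] [-0.6   0.17  1.85  0.    1.12  0.96] [ 0.1  0.6 -0. ] 0.499
[[0.012, 0.003, 1.0], [-1.0, 0.002, 0.012], [-0.002, -1.0, 0.003]]
stray_nozzle 0.9 [255.8 167.8  27.3  33.3] [ 0.469 -0.269  0.016]
stray_nozzle 0.57 [262.9 135.7 134.4 167.7] [ 0.504 -0.276  0.016]
top spacer_ring 0.75 [142.5 234.2  18.4  12.6] [0.464 0.216 0.02 ]
top stray_nozzle 0.55 [366.9 222.4  15.    8.1] [ 0.474 -0.267  0.02 ]
```

View pics/v7.png

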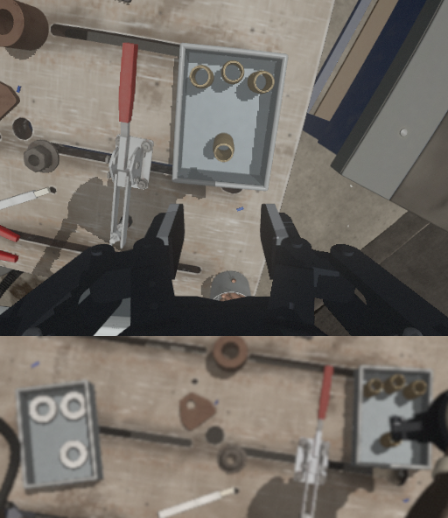

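Both parts are in their bins: the nozzle stands in the nozzle bin and the ring lies flat in the ring bin. The gripper is clear, so I'm handing in.

```bash
python3 -c "
from plant import manip
print(manip.finish_job())"
```

```text
the job is handed in; nothing more can be done
None
```

I put the stray ring in the bin that holds spacer rings and the stray nozzle in the bin that holds gas nozzles, then handed the job in at about 13.5 s. The hand-in reports no verdict.

- **Ring:** It lies flat at about (0.465, 0.217), inside the bin walls. I released it just above the rim, a drop of about 5 cm, because a hose hangs over that bin's left wall. The wrist and top views agree on its place to about 3 mm.
- **Nozzle:** It stands upright at about (0.472, −0.268), inside its bin. The wrist and top views agree to about 5 mm.
- **Gripper:** At the last reading it was about 0.15 m above the nozzle, the force read about 0 N, and no other parts looked moved.
- **Disagreements:** The heights I measured came out 2–4 mm below the stated ones (13.5 mm against 16 for the ring, 52 mm against 56 for the nozzle). The bin length came out 4 mm short, near the calibration error. The cameras placed the hose at heights up to about 3 cm apart near the bin, so I kept clear of it. The recogniser missed the nozzle in the first pictures, so I located it by eye at first.

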